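Bring the fruit board to the steriliser

TASK

Take the green fruit board by its top edge, right at its balance point, slide it straight up out of the slotted rack, and carry it to the steriliser. Finish holding it there, still and level, lined up about 3 cm above the slot and not touching the steriliser, ready to be lowered in. Leave the white board in the rack and the cup and the jar where they are.

Things in the scene. Friction and masses are not known exactly. Their poses are not given: they have to be found in the camera images.
- green_board: Green 12 mm plastic board, 0.3-0.6 kg, on its long edge in an outer rack slot. Blade 240 mm long, 150 high; flat 44 mm handle sticks out 130 mm from its far (+x) end at mid height. Origin: middle of blade's lower edge; x along blade to handle (blade -120 to +120, handle to +250 mm), y thickness, z up to top edge at 150. Handle shifts the balance point to x = +28 mm, 148 mm from the plain end.
- board_rack: Fixed slotted board rack of bamboo, base 210 x 156 mm and 12 mm thick, with five upright fins 12 mm thick, 190 mm long, reaching 64 mm above the counter. Four slots 20 mm wide lie between them, running along x, at y = -48, -16, +16 and +48 mm; boards stand on the base, 12 mm above the counter. Origin: centre of its underside, z up.
- steriliser: Fixed white board and knife steriliser, 330 (x) x 170 (y) x 110 mm high. Its top has one board slot at y = +35 mm, on the side nearer the rack, and at y = -45 mm three upright black knife handles that reach up to 107 mm above the top. Origin: centre of its underside, z up.
- steriliser_slot (a point): Centre of the mouth of the steriliser's board slot, level with its top, 110 mm above the counter. The slot runs 280 mm along x, is 26 mm wide along y and 45 mm deep; a board's blade goes in, its handle (pointing either way) stays above.
- white_board: White rectangular cutting board without handle, 230 x 12 x 140 mm high, loose, standing in the other outer slot of the rack, 96 mm from the green one. Origin: middle of its lower edge, z up. Leave it alone.
- measuring_cup: Steel measuring cup with a handle, 72 mm across, 85 mm high, standing on the counter. Origin: centre of its underside. Leave it alone.
- syrup_jar: Amber syrup jar with a white cap, 68 mm across, 100 mm high, standing on the counter between rack and steriliser, farther from the robot. Origin: centre of its underside. Leave it alone.

How it is judged (in metres and radians):
On the way:
1. the green board has been slid straight up, upright, until its lower edge is clear of the rack's fins (height (world z) of green_board above 0.066 m and angle between green_board's own z axis and vertical below 0.12 rad and x of green_board in the frame of board_rack between -0.06 and 0.06 m and y of green_board in the frame of board_rack between -0.08 and 0.08 m and contact force between green_board and board_rack below 0.5 N and contact force between green_board and the fingers above 1 N), for 0.1 s.
At the end, for the whole second after the job is handed in: Board held by the fingers alone, still, within 12 mm of its balance point, level to 0.06 rad, lower edge 12 to 60 mm over the slot, within 7 mm of its centre line, 20 mm lengthwise and 0.08 rad in line, touching neither rack nor steriliser; white board, cup and jar within 20 mm of their starts (z of green_board in the frame of steriliser_slot between 0.012 and 0.06 m and y of green_board in the frame of steriliser_slot between -0.007 and 0.007 m and x of green_board in the frame of steriliser_slot between -0.02 and 0.02 m and angle between the x axis of green_board and the x axis of steriliser_slot, either way round below 0.08 rad and angle between green_board's own z axis and vertical below 0.06 rad and x of the grasp point in the frame of green_board between 0.016 and 0.04 m and z of the grasp point in the frame of green_board above 0.115 m and contact force between green_board and the fingers above 1 N and contact force between green_board and steriliser below 0.3 N and contact force between green_board and board_rack below 0.3 N and linear speed of green_board below 0.02 m/s and angular speed of green_board below 0.1 rad/s and distance of each of white_board, measuring_cup, syrup_jar from where it was at the start of the episode below 0.02 m); the arm keeps its last pose, push and grip.
It fails at once if the white board is disturbed (20 mm), or the cup or the jar (distance of any of white_board, measuring_cup, syrup_jar from where it was at the start of the episode above 0.02 m).
It fails at once if the green board knocks against the steriliser (over 2 N) (contact force between green_board and steriliser above 2 N).
It fails at once if the green board is tipped over (more than 0.35 rad from upright) (angle between green_board's own z axis and vertical above 0.35 rad).
It also fails if it takes over 48 s, if anything falls off the work surface, if the arm or the gripper's body presses on something with over 40 N, if the wrist force passes 120 N, or if a joint passes its speed limit or range.

ROBOT

A 6-joint arm with a two-finger parallel gripper is mounted at the origin on the work surface. World frame = base frame: x ahead of the robot, y to its left, z up, the work surface at z = 0. Lengths are in m, angles in degrees, forces in N, time in s.
With the tool pointing down it reaches from about 0.3 to 1 m from the base axis. Payload 5.1 kg.
Tool frame: the origin (TCP) lies midway between the tips of the shut fingers; the grasp point (between the pads) lies 19 mm behind it (arm.grip_point_offset is the distance from the TCP to the grasp point, in m); x points along the fingers, y is the direction in which the jaws open and shut, and the axes are right-handed (so a half turn about x gives the same grasp; the last joint's range is limited). The gripper opens to 95 mm and grips with 3 to 60 N. Pads are 20 mm wide; open, the fingers measure 119 mm over their backs; the gripper's body (75 mm by 180 mm) begins 59 mm behind the grasp point.
Start: joints at [-73.831, 7.093, 94.555, -0, 78.352, -4.733], TCP at [0.232, -0.607, 0.215] pointing down, gripper open.
Joint ranges: [-149.61, 149.61], [-58.7, 133.49], [1.44, 155.28], [-77.14, 257.14], [18.33, 153.61], [-166.67, 166.67]. Speed limits (degrees/s): [147.25, 147.25, 180, 180, 180, 180].

INTERFACE

Orientations are given as a 3x3 rotation matrix whose columns are the frame's x, y, z axes.
In Python, from workcell import arm gives the robot as it stands.
- The arm moves only by the tool drive_tool, never from a script. Its argument "plan" is one flat list of numbers, 5 for each row, row after row: the shift along the tool's x, y, z in cm, then the turn about the tool's x in rad, then the closure, from -1 (fully open) to 1 (shut). A call has 1 to 8 rows; each row shifts and turns the commanded pose from where the row before left it, along the tool's axes as they then stand; what a row does not reach is not made up. A row lasts 1/10 s, in which the tool goes at most 50 mm and 8.59 degrees, less where a joint would pass 70% of its speed; a pose out of reach is approached as far as the arm can. A call is refused whole if a number of a shift passes 5 or a number of a turn 0.15, either way. A call with a gripper value outside its range is refused whole. The fingers move at their own pace and stop on an object; "squeeze" is the grip in N (left out, the last holds). Time passes only in rows, so rows that do not move let the fingers close. It gives the time, the measured TCP pose, the force and the opening at its end, in the units of the state.
- arm.sense(): the state, without advancing time (a new reading comes with each control period).
- arm.read_camera(name): name is "scene" or "top" or "wrist"; returns a dict with "frame" (400x640x3 uint8, blue, green, red), "vertical_fov" (degrees; the focal length in pixels is half the picture's height over the tangent of half this angle, whatever the lens; pixels are square), "cx", "cy" (the principal point, pixels), "eye" and "orientation" of the camera in the world. Camera axes: x right, y up, looking along -z (the intrinsics and any distortion apply to the point x, -y, -z); pixel columns grow to the right and rows downward; lengths in m; the calibration is good to about 2 mm. The wrist camera is an equidistant fisheye: a pixel r from the principal point sees the ray r / f radians off the axis. A picture is of the moment at which its call begins. There is no depth.
- arm.finish_job(): hands the job in, once; it reports no verdict.
The state is a dict: "time_s": time; "qpos": joint angles; "qd": joint speeds; "joint_efforts": joint torques, N m; "eef_pos": TCP position; "ee_rot": TCP orientation; "ft_force": force on the tool from outside, world axes, zero at the start; "ft_torque": the same for the moment, N m; "grip_width": finger opening in m.
Only numpy, scipy, OpenCV 4.12 (cv2) and the standard library are available. Lean on these libraries where they do the work, as an engineer would, in place of code of your own. Each camera call takes 0.05 s, during which the arm holds its last target. There are 200 camera calls.

## Working session

There is one attempt and no reset: what is moved stays moved. The work goes in short steps, Python scripts to look and compute and a tool call to move; the robot and the scene stay as the last step left them, time stands still between calls to the robot, and variables do not carry over. Pictures are saved under pics/ and viewed, about 8 in all and at most 12, crops included, and the job is handed in when it is done.

Besides the shell and the picture viewer there is one more tool, called after "Call:" as name(argument=value, ...) on one line, values as JSON. drive_tool: Moves the arm, as the interface text tells. Its arguments: {"type":"object","properties":{"plan":{"type":"array","items":{"type":"number"}},"squeeze":{"type":"number"}},"required":["plan"]}

```bash
mkdir -p pics
python3 - <<'E'
from workcell import arm
import cv2,json,pickle
s=arm.sense();print({k:s[k] for k in('time_s','eef_pos','ee_rot','grip_width')},arm.grip_point_offset)
d={}
for n in('scene','top'):
    c=arm.read_camera(n);d[n]=c;cv2.imwrite(f'pics/{n}0.png',c['frame']);print(n,{k:v for k,v in c.items() if k!='frame'})
pickle.dump(d,open('cams0.pkl','wb'))
E
```

```text
{'time_s': 0.0, 'eef_pos': array([ 0.23170112, -0.60662866,  0.21343036]), 'ee_rot': array([[-5.95519872e-04,  3.56784464e-01, -9.34186540e-01],
       [ 1.92020062e-03, -9.34184575e-01, -3.56784938e-01],
       [-9.99997979e-01, -2.00629810e-03, -1.28772272e-04]]), 'grip_width': 0.09534455926249726} 0.0188
scene {'vertical_fov': 44.4657337829828, 'cx': 322.1768450585221, 'cy': 196.272931719141, 'eye': array([0.94297154, 0.73374482, 0.77405782]), 'orientation': array([[-0.89562112, -0.277484  ,  0.34765708],
       [ 0.44441433, -0.59147361,  0.67279631],
       [ 0.01893978,  0.75707437,  0.65305412]])}
top {'vertical_fov': 57.77061425396078, 'cx': 322.00402890244413, 'cy': 195.31393948351615, 'eye': array([0.46712243, 0.01928024, 1.00270352]), 'orientation': array([[ 0.00823723,  0.99238706, -0.12288232],
       [-0.99960851,  0.00488589, -0.02754918],
       [-0.02673906,  0.12306114,  0.9920388 ]])}
```

View pics/top0.png

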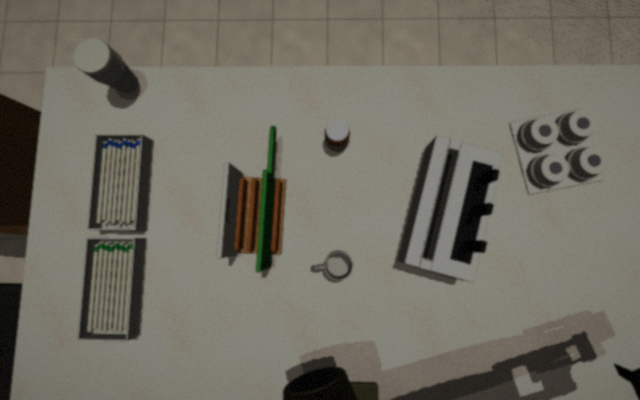

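View pics/scene0.png

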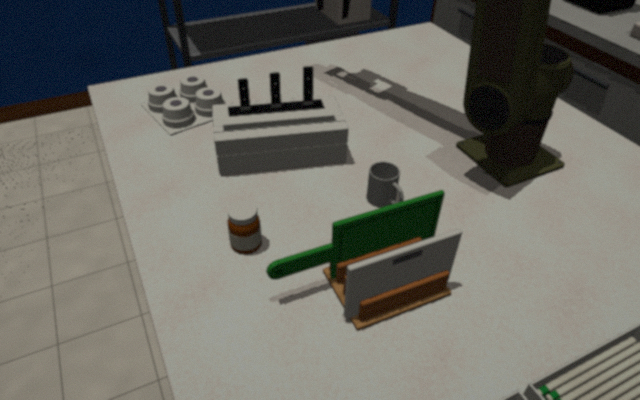

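```bash
cat > h.py <<'E'
import numpy as np,cv2
def foc(c): return c['frame'].shape[0]/2/np.tan(np.radians(c['vertical_fov'])/2)
def ray(c,u,v):
    f=foc(c);d=np.array([(u-c['cx'])/f,-(v-c['cy'])/f,-1.]);return c['orientation']@d
def onz(c,u,v,z):
    d=ray(c,u,v);return c['eye']+d*(z-c['eye'][2])/d[2]
def proj(c,p):
    q=c['orientation'].T@(np.asarray(p)-c['eye']);f=foc(c);return c['cx']-f*q[0]/q[2],c['cy']+f*q[1]/q[2]
E
python3 - <<'E'
from workcell import arm
import cv2,pickle,numpy as np
d=pickle.load(open('cams0.pkl','rb'))
for n in d: # average a few frames against the noise
    d[n]['frame']=np.mean([arm.read_camera(n)['frame'] for _ in range(5)]+[d[n]['frame']],0)
pickle.dump(d,open('cams0.pkl','wb'))
t=d['top']['frame'];a=t[115:285,210:300];b=t[125:290,390:510]
g=lambda a,k:cv2.resize(np.clip(a*1.4,0,255).astype(np.uint8),None,fx=k,fy=k,interpolation=cv2.INTER_CUBIC)
A=g(a,3.5);B=g(b,3.5);h=min(A.shape[0],B.shape[0]);cv2.imwrite('pics/crop1.png',np.hstack([A[:h],B[:h]]));print(A.shape,B.shape)
E
```

```text
(595, 315, 3) (578, 420, 3)
```

View pics/crop1.png

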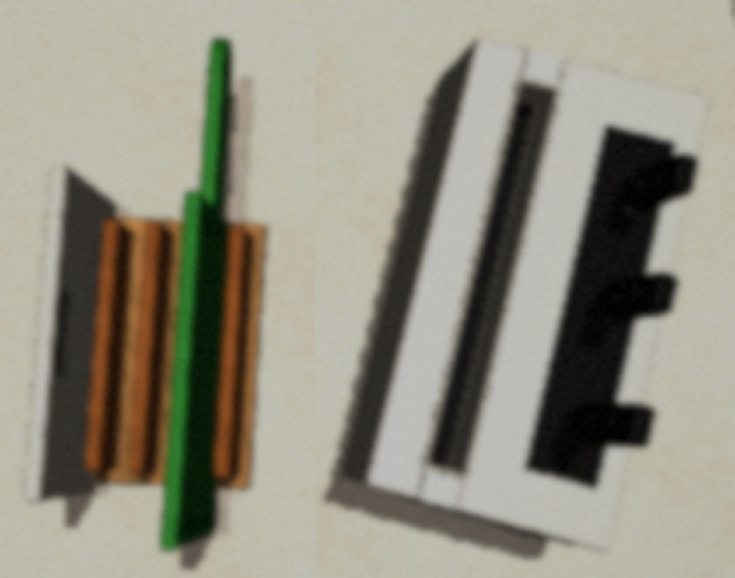

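Run:
```python
import pickle,numpy as np,cv2
from h import *
d=pickle.load(open('cams0.pkl','rb'));c=d['top'];F=c['frame'];K=8
up=lambda a:cv2.GaussianBlur(cv2.resize(a.astype(np.float32),None,fx=K,fy=K,interpolation=cv2.INTER_CUBIC),(0,0),4)
# green top face
u0,v0=240,165;a=up(F[v0:280,u0:290]);G=a[...,1]-a[...,2]
print('green exc levels',np.percentile(G,[50,90,95,99]))
m=(G>0.5*np.percentile(G,98)).astype(np.uint8)
def cc(m):
    n,l,s,_=cv2.connectedComponentsWithStats(m);i=1+np.argmax(s[1:,4]);return l==i
def row_edges(m,v0,u0,step=8):
    out=[]
    for r in range(0,m.shape[0],step):
        x=np.flatnonzero(m[r])
        if len(x):out.append((v0+(r+.5)/K-.5,u0+(x[0]+.5)/K-.5,u0+(x[-1]+.5)/K-.5))
    return np.array(out)
M=cc(m);e=row_edges(M,v0,u0,32);print(np.round(e[:],1).tolist())
# slot
u1,v1=405,140;b=up(F[v1:270,u1:460]).mean(2)
print('b lev',np.percentile(b,[5,20,50,80]))
np.save('b.npy',b)
for r in range(100,1040,120):print(v1+(r+.5)/K-.5,np.round(b[r,::24]).astype(int).tolist())
```

```text
green exc levels [-3.47156906 22.38182182 42.92946529 52.36752342]
[[164.6, 267.3, 271.8], [168.6, 266.7, 271.7], [172.6, 262.6, 271.2], [176.6, 262.4, 266.9], [180.6, 262.3, 266.8], [184.6, 261.9, 266.8], [188.6, 261.8, 266.6], [192.6, 261.6, 266.2], [196.6, 261.2, 265.8], [200.6, 260.8, 265.7], [204.6, 260.6, 265.2], [208.6, 260.3, 264.9], [212.6, 259.9, 264.8], [216.6, 259.8, 264.6], [220.6, 259.4, 264.1], [224.6, 259.1, 263.8], [228.6, 258.9, 263.7], [232.6, 258.7, 263.4], [236.6, 258.3, 263.1], [240.6, 258.1, 262.8], [244.6, 257.8, 262.7], [248.6, 257.6, 262.3], [252.6, 257.2, 261.8], [256.6, 256.7, 261.8], [260.6, 256.6, 261.6], [264.6, 256.2, 260.9], [268.6, 255.8, 260.6]]
b lev [ 20.04731617  34.29664993 124.188694   133.57884216]
152.0625 [132, 130, 130, 132, 131, 129, 84, 33, 31, 76, 133, 134, 134, 133, 92, 32, 30, 31, 89]
167.0625 [131, 131, 131, 130, 125, 61, 31, 32, 101, 134, 134, 134, 129, 69, 15, 30, 34, 102, 132]
182.0625 [129, 130, 128, 109, 43, 30, 39, 119, 134, 135, 134, 125, 55, 16, 31, 42, 118, 134, 133]
197.0625 [131, 129, 85, 35, 30, 56, 129, 134, 134, 134, 113, 36, 19, 32, 57, 124, 134, 134, 134]
212.0625 [122, 63, 32, 31, 77, 134, 135, 134, 134, 99, 24, 24, 30, 71, 131, 134, 133, 133, 127]
227.0625 [45, 30, 32, 102, 135, 135, 135, 132, 85, 17, 27, 32, 92, 133, 134, 134, 134, 120, 28]
242.0625 [32, 39, 119, 134, 135, 134, 120, 60, 16, 32, 36, 107, 133, 134, 134, 133, 106, 19, 14]
257.0625 [64, 128, 135, 135, 134, 118, 74, 39, 37, 43, 119, 133, 134, 133, 134, 94, 19, 14, 6]
```

```bash
cat > m.py <<'E'
import pickle,numpy as np,cv2
from h import *
d=pickle.load(open('cams0.pkl','rb'));c=d['top'];F=c['frame'];K=8
up=lambda a:cv2.GaussianBlur(cv2.resize(a.astype(np.float32),None,fx=K,fy=K,interpolation=cv2.INTER_CUBIC),(0,0),4)
pix=lambda q,q0:q0+(q+.5)/K-.5
def line_ends(prof,u0,v0,z,rows):
    # prof(crop)->binary mask of the component; returns centre line and its ends on plane z
    L,R=[],[]
    for r in rows:
        x=np.flatnonzero(prof[r]);L.append(onz(c,pix(x[0],u0),pix(r,v0),z));R.append(onz(c,pix(x[-1],u0),pix(r,v0),z))
    L,R=np.array(L),np.array(R);fL=np.polyfit(L[:,0],L[:,1],1);fR=np.polyfit(R[:,0],R[:,1],1)
    return fL,fR
def cc(m):
    n,l,s,_=cv2.connectedComponentsWithStats(m.astype(np.uint8));return l==1+np.argmax(s[1:,4])
def ends(img,fm,u0,v0,z,xs):
    f=foc(c);v=[]
    for x in xs:
        u,vv=proj(c,[x,np.polyval(fm,x),z]);v.append(cv2.getRectSubPix(img.astype(np.float32),(1,1),(float((u-u0+.5)*K-.5),float((vv-v0+.5)*K-.5)))[0,0])
    return np.array(v)
if __name__=='__main__':
    a=up(F[160:285,235:295]);G=a[...,1]-a[...,2];M=cc(G>.5*np.percentile(G,98))
    fL,fR=line_ends(M,235,160,.162,range(20*K,107*K,8));fm=(fL+fR)/2
    th=np.degrees(np.arctan(fm[0]));print('green',fm,'ang',np.degrees(np.arctan(fL[0])),np.degrees(np.arctan(fR[0])),'width',(fL-fR)[1]+(fL-fR)[0]*.45)
    xs=np.arange(.25,.62,.001);p=ends(G,fm,235,160,.162,xs);on=xs[p>.5*np.median(p[100:200])];print('x ends',on.min(),on.max(),'len',(on.max()-on.min())/np.cos(np.radians(th)))
    b=up(F[135:275,400:460]).mean(2);M=cc(b<83)
    n,l,s,_=cv2.connectedComponentsWithStats((b<83).astype(np.uint8));
    import sys
    for i in range(1,n):
        if s[i,4]>2000: print('comp',s[i]/K)
    # component holding the slot's centre pixel
    i=l[int((205-135)*K),int((431.5-400)*K)];print('slot comp',i);M=l==i
    fL,fR=line_ends(M,400,135,.11,range(25*K,118*K,8));fm=(fL+fR)/2
    th=np.degrees(np.arctan(fm[0]));print('slot',fm,'ang',np.degrees(np.arctan(fL[0])),np.degrees(np.arctan(fR[0])),'width',((fL-fR)[1]+(fL-fR)[0]*.45)*np.cos(np.radians(th)))
    xs=np.arange(.25,.62,.001);p=ends(b,fm,400,135,.11,xs);print(np.round(p[::10]));on=xs[(p<83)&(xs>.3)&(xs<.6)];print('x ends',on.min(),on.max(),'len',(on.max()-on.min())/np.cos(np.radians(th)))
E
python3 m.py
```

```text
green [-0.04212986  0.20379854] ang -2.4467887904749137 -2.378082327486743 width 0.011275765807765169
x ends 0.39600000000000013 0.6190000000000003 len 0.22319781639101197
comp [0.0000e+00 3.5000e+00 4.4125e+01 1.3650e+02 1.0851e+04]
comp [   21.875    13.375    37.      112.125 10307.875]
comp [  50.375   84.       9.625   42.625 1813.   ]
slot comp 0
slot [-0.03594498 -0.19931142] ang 2.4597006510511994 -6.551500969639895 width 0.12258854358219946
[ 63.  63.  63.  63.  63.  63.  63.  63.  63.  63.  63.  63.  63.  63.
  62. 105. 133. 115.  34.  28.  22.  18.  16.  24.  40.  68.  98. 112.
 130. 133. 133. 135. 134. 134. 135. 135. 135.]
x ends 0.30000000000000004 0.5050000000000002 len 0.2051323915288257
```

```bash
sed -i 's/431.5-400/439-400/; s/xs=np.arange(.25,.62,.001);p=ends(G/xs=np.arange(.3,.75,.001);p=ends(G/; s/on=xs\[p>/print(np.round(p[::10]));on=xs[p>/' m.py; python3 m.py
python3 - <<'E'
import pickle
from h import *
c=pickle.load(open('cams0.pkl','rb'))['top']
for u,v,z in((264.5,170,.162),(258.5,271.5,.162),(271.5,126,.109),(452,148,.11),(425,259,.11)):print(u,v,onz(c,u,v,z))
E
```

```text
green [-0.04212986  0.20379854] ang -2.4467887904749137 -2.378082327486743 width 0.011275765807765169
[-3. -3. -2. -2. -2. -2. -2. -2. -2. -1. 50. 49. 52. 53. 52. 53. 53. 52.
 53. 53. 52. 49. 52. 53. 51. 52. 52. 51. 51. 52. 52. 51. 49. 42.  4.  1.
  3.  6. 11. 16. 21. 27. 33. 39. 43.]
x ends 0.3960000000000001 0.7490000000000003 len 0.3533131353633507
comp [0.0000e+00 3.5000e+00 4.4125e+01 1.3650e+02 1.0851e+04]
comp [   21.875    13.375    37.      112.125 10307.875]
comp [  50.375   84.       9.625   42.625 1813.   ]
slot comp 2
slot [-0.27104475 -0.0946071 ] ang -15.130959746076561 -15.1997346754801 width 0.027032838586831566
[121. 117. 116. 113. 107.  99.  90.  82.  75.  69.  66.  63.  63.  63.
  62.  76. 134. 121.  32.  25.  25.  25.  26.  26.  26.  26.  24.  26.
  24.  26.  26.  26.  26.  27.  25.  26.  27.]
x ends 0.31900000000000006 0.5990000000000003 len 0.2901028714229845
264.5 170 [0.63099709 0.17935983 0.162     ]
258.5 271.5 [0.39483733 0.18657852 0.162     ]
271.5 126 [0.75565403 0.17466469 0.109     ]
452 148 [ 0.69841896 -0.279865    0.11      ]
425 259 [ 0.42418858 -0.20564052  0.11      ]
```

Run:
```python
import pickle
from m import *
b=up(F[135:275,400:460]).mean(2);fm=[-0.27104475,-0.0946071]
for off in(-.006,0,.006):
    f2=[fm[0],fm[1]+off];xs=np.arange(.40,.73,.0005);p=ends(b,f2,400,135,.11,xs);on=xs[p<83];print('slot x',on.min(),on.max(),(on.min()+on.max())/2)
a=up(F[160:285,235:295]);G=a[...,1]-a[...,2];fg=[-.04213,.2038]
for off in(-.003,0,.003):
    xs=np.arange(.38,.66,.0005);p=ends(G,[fg[0],fg[1]+off],235,160,.162,xs);on=xs[p>26];print('green x',on.min(),on.max())
s=d['scene'];g=s['frame'];m=((g[...,1]-g[...,2])>15).astype(np.uint8)
n,l,st,_=cv2.connectedComponentsWithStats(m);k=cv2.findContours((l==1+np.argmax(st[1:,4])).astype(np.uint8),0,2)[0][0];ap=cv2.approxPolyDP(k,3,True)[:,0];print(ap.tolist())
ax=np.array([.99911,-.0421]);ctr=np.array([.515,.1821])
for t in(-.12,.12):print('proj top corners',t,proj(s,[*(ctr+ax*t),.162]))
ctr=np.array([.561,-.0946-.271*.561]);
```

```text
slot x 0.42350000000000004 0.6945000000000003 0.5590000000000002
slot x 0.4 0.6965000000000003 0.5482500000000001
slot x 0.4 0.6975000000000002 0.5487500000000001
green x 0.397 0.6345000000000003
green x 0.3955 0.6320000000000002
green x 0.396 0.6315000000000002
[[0, 0], [0, 27], [8, 28], [0, 29], [0, 60], [4, 60], [0, 62], [4, 68], [0, 70], [0, 89], [4, 90], [0, 91], [0, 105], [85, 89], [86, 82], [169, 66], [163, 53], [166, 47], [161, 41], [165, 40], [155, 0], [145, 0], [144, 4], [143, 0], [36, 0], [35, 5], [34, 0], [33, 4], [28, 0], [9, 0], [7, 5]]
proj top corners -0.12 (np.float64(442.8083037804886), np.float64(190.17139860364142))
proj top corners 0.12 (np.float64(331.5728135746558), np.float64(223.26142678755411))
```

Call:
drive_tool(plan=[-2, 0, 0, 0.1357, -1, -3, 0, 0, 0.1357, -1, -3, -1, -0.3, 0.1357, -1, -1, -3, -1, 0, -1, 0, -4, -1.4, 0, -1, 0, -4, -1.4, 0, -1, 0, -4, -1.4, 0, -1, 0, -4, -1.4, 0, -1], squeeze=40)

```text
time_s: 1.4
eef_pos: [0.3082, -0.4084, 0.3048]
ee_rot: [[0.0, -0.043, -0.999], [-0.0, -0.999, 0.043], [-1.0, 0.0, -0.0]]
ft_force: [1.3, -0.2, 0.2]
grip_width: 0.0953
```

Call:
drive_tool(plan=[0, -4, -1.4, 0, -1, 0, -4, -1.4, 0, -1, 0, -4, -1.4, 0, -1, 0, -4, -1.4, 0, -1, 0, -4, -1.4, 0, -1, 0, -4, -1.4, 0, -1, 0, -4, -1.4, 0, -1, 0, -4, -1.4, 0, -1])

```text
time_s: 2.2
eef_pos: [0.4336, -0.0933, 0.3051]
ee_rot: [[0.001, -0.042, -0.999], [-0.0, -0.999, 0.042], [-1.0, 0.0, -0.001]]
ft_force: [0.1, 0.1, 0.9]
grip_width: 0.0955
```

Call:
drive_tool(plan=[0, -4, -1.4, 0, -1, 0, -4, -1.4, 0, -1, 0, -4, -1.4, 0, -1, 0, -4, -1.4, 0, -1, 0, -4, -1.4, 0, -1, 0, -4, -1.4, 0, -1, 0, -2.5, -0.9, 0, -1, 0, -1.4, -0.4, 0, -1])

```text
time_s: 3.0
eef_pos: [0.5423, 0.1816, 0.3044]
ee_rot: [[-0.0, -0.04, -0.999], [0.0, -0.999, 0.04], [-1.0, -0.0, 0.0]]
ft_force: [-1.1, -0.8, -0.4]
grip_width: 0.0954
```

Run:
```python
from workcell import arm
import cv2
s=arm.sense();print(s['eef_pos'],s['ee_rot'],s['qpos'])
c=arm.read_camera('wrist');print({k:v for k,v in c.items() if k!='frame'});cv2.imwrite('pics/w1.png',c['frame'])
import pickle;pickle.dump((c,arm.sense()),open('w1.pkl','wb'))
```

```text
[0.54234738 0.18163769 0.30439884] [[-4.47066676e-04 -4.01573508e-02 -9.99193268e-01]
 [ 3.75888984e-05 -9.99193368e-01  4.01573380e-02]
 [-9.99999899e-01 -1.96055666e-05  4.48215529e-04]] [ 1.31348776e+01 -5.08915738e+00  9.83543453e+01  7.93088965e-03
  8.67592676e+01  1.05435893e+02]
{'vertical_fov': 65.70646984690485, 'cx': 320.5519219973753, 'cy': 199.16397844401538, 'eye': array([0.60622574, 0.17931513, 0.47556587]), 'orientation': array([[-4.06226573e-02,  9.71810430e-01,  2.32237566e-01],
       [-9.99174333e-01, -3.93536820e-02, -1.00965489e-02],
       [-6.72528243e-04, -2.32455964e-01,  9.72606690e-01]])}
```

View pics/w1.png

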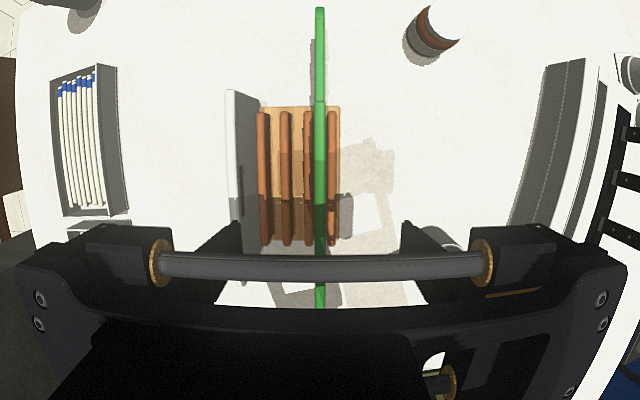

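The wrist view shows the green edge running along u≈320, centred between the fingers. The blade's far end is near (320,102) and the white board is well left, at u≈230–240. I'll cross-check this with the fisheye rays.

```bash
cat >> h.py <<'E'
def fray(c,u,v):
    f=foc(c);x,y=u-c['cx'],v-c['cy'];r=np.hypot(x,y);t=r/f;s=np.sin(t)/max(r,1e-9)
    return c['orientation']@np.array([x*s,-y*s,-np.cos(t)])
def fonz(c,u,v,z):
    d=fray(c,u,v);return c['eye']+d*(z-c['eye'][2])/d[2]
E
python3 - <<'E'
import pickle
from h import *
c,s=pickle.load(open('w1.pkl','rb'));F=c['frame'].astype(float)
for v in(100,110,120,140,160,180,200,220,240,290,300):
    g=F[v,300:345];e=g[:,1]-np.maximum(g[:,2],g[:,0]);x=300+np.flatnonzero(e>.5*e.max())
    print(v,x[0],x[-1],round(e.max()),fonz(c,x[0]-.5,v,.162)[:2].round(4),fonz(c,x[-1]+.5,v,.162)[:2].round(4))
print([tuple(F[v,320].astype(int)) for v in range(92,112,1)])
E
```

```text
100 315 323 76 [0.6334 0.1845] [0.633  0.1755]
110 314 324 82 [0.6233 0.1859] [0.6228 0.1749]
120 314 324 82 [0.6131 0.1863] [0.6127 0.1753]
140 315 324 86 [0.5928 0.1862] [0.5924 0.1761]
160 315 324 79 [0.5725 0.1871] [0.5721 0.1769]
180 315 324 72 [0.5518 0.188 ] [0.5514 0.1777]
200 315 324 72 [0.5307 0.1889] [0.5303 0.1785]
220 315 324 23 [0.5089 0.1899] [0.5085 0.1793]
240 315 324 39 [0.4862 0.191 ] [0.4858 0.1801]
290 315 324 83 [0.4238 0.1939] [0.4234 0.1824]
300 316 323 88 [0.41   0.1934] [0.4096 0.1841]
[(np.int64(116), np.int64(200), np.int64(122)), (np.int64(115), np.int64(199), np.int64(121)), (np.int64(111), np.int64(198), np.int64(115)), (np.int64(117), np.int64(200), np.int64(119)), (np.int64(118), np.int64(200), np.int64(118)), (np.int64(108), np.int64(193), np.int64(112)), (np.int64(115), np.int64(201), np.int64(120)), (np.int64(115), np.int64(201), np.int64(117)), (np.int64(102), np.int64(183), np.int64(107)), (np.int64(81), np.int64(139), np.int64(86)), (np.int64(101), np.int64(183), np.int64(106)), (np.int64(114), np.int64(203), np.int64(120)), (np.int64(113), np.int64(201), np.int64(116)), (np.int64(114), np.int64(200), np.int64(117)), (np.int64(109), np.int64(195), np.int64(114)), (np.int64(114), np.int64(200), np.int64(119)), (np.int64(114), np.int64(198), np.int64(117)), (np.int64(113), np.int64(198), np.int64(117)), (np.int64(116), np.int64(200), np.int64(119)), (np.int64(116), np.int64(198), np.int64(120))]
```

Call:
drive_tool(plan=[3, 0, 0.1, 0, -1, 4, 0, 0, 0, -1, 4, 0, 0, 0, -1, 3, 0, 0, 0, -1, 2, 0, 0, 0, -1, 1.3, 0, 0, 0, -1, 1, 0, 0, 0, -1, 0, 0, 0, 0, -1])

```text
time_s: 3.85
eef_pos: [0.5405, 0.1791, 0.1209]
ee_rot: [[-0.001, -0.043, -0.999], [-0.0, -0.999, 0.043], [-1.0, 0.001, 0.001]]
ft_force: [-0.6, -0.3, -1.2]
grip_width: 0.0949
```

Call:
drive_tool(plan=[0, 0, 0, 0, 0.3, 0, 0, 0, 0, 0.7, 0, 0, 0, 0, 1, 0, 0, 0, 0, 1, 0, 0, 0, 0, 1, 0, 0, 0, 0, 1, 0, 0, 0, 0, 1, 0, 0, 0, 0, 1], squeeze=40)

```text
time_s: 4.65
eef_pos: [0.541, 0.1797, 0.1216]
ee_rot: [[-0.0, -0.042, -0.999], [-0.0, -0.999, 0.042], [-1.0, 0.0, 0.0]]
ft_force: [0.3, 0.5, 0.6]
grip_width: 0.0364
```

Call:
drive_tool(plan=[0, -0.15, 0, 0, 1, 0, 0, 0, 0, 1, 0, 0, 0, 0, 1, 0, 0, 0, 0, 1, 0, 0, 0, 0, 1, 0, 0, 0, 0, 1, 0, 0, 0, 0, 1, 0, 0, 0, 0, 1])

```text
time_s: 5.45
eef_pos: [0.5411, 0.1812, 0.1216]
ee_rot: [[0.0, -0.042, -0.999], [0.0, -0.999, 0.042], [-1.0, -0.0, -0.0]]
ft_force: [-0.3, 0.6, -0.6]
grip_width: 0.0117
```

Call:
drive_tool(plan=[-0.3, 0, 0, 0, 1, -0.6, 0, 0, 0, 1, -1, 0, 0, 0, 1, -1, 0, 0, 0, 1, -1, 0, 0, 0, 1, -1, 0, 0, 0, 1, -1, 0, 0, 0, 1, -1, 0, 0, 0, 1])

```text
time_s: 6.25
eef_pos: [0.5412, 0.1812, 0.1917]
ee_rot: [[0.0, -0.042, -0.999], [0.0, -0.999, 0.042], [-1.0, -0.0, -0.0]]
ft_force: [0.8, -0.3, -5.8]
grip_width: 0.012
```

Call:
drive_tool(plan=[-1.2, 0, 0, 0, 1, -1.2, 0, 0, 0, 1, -1.2, 0, 0, 0, 1, -1.2, 0, 0, 0, 1, -1.2, 0, 0, 0, 1, -1.2, 0, 0, 0, 1, -1, 0, 0, 0, 1, -0.5, 0, 0, 0, 1])

```text
time_s: 7.05
eef_pos: [0.5416, 0.1813, 0.2793]
ee_rot: [[0.002, -0.042, -0.999], [0.0, -0.999, 0.042], [-1.0, -0.001, -0.002]]
ft_force: [-0.6, -0.2, -5.0]
grip_width: 0.0118
```

Run:
```python
from workcell import arm
import cv2,pickle,numpy as np
s=arm.sense();print(s['eef_pos'],s['ft_force'],s['ft_torque'],s['grip_width'])
c=arm.read_camera('scene');cv2.imwrite('pics/s2.png',np.clip(c['frame'][100:330,180:520]*1.3,0,255).astype(np.uint8).repeat(2,0).repeat(2,1))
```

```text
[0.54157027 0.18132757 0.27932681] [-0.6289083  -0.18908729 -5.03531141] [ 0.01942825 -0.01055686  0.00573267] 0.011780913359573309
```

View pics/s2.png

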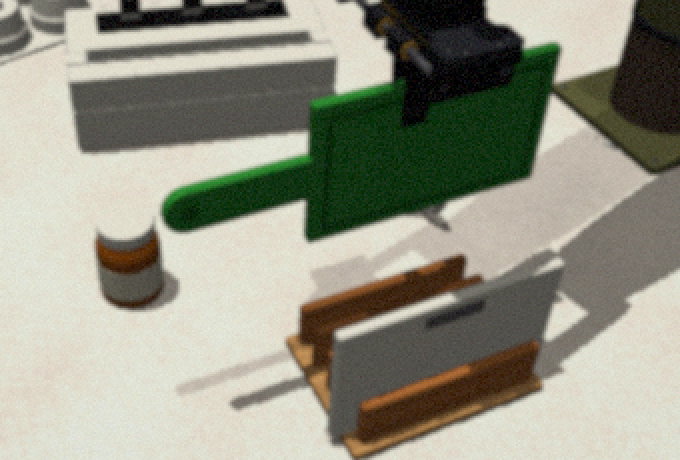

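Call:
drive_tool(plan=[0, 0, 0, 0.0357, 1, 0, 0, 0, 0.06, 1, 0, 0, 0, 0.07, 1, 0, 0, 0, 0.0357, 1, 0, 0, 0, 0.0213, 1, 0, 1, -0.4, 0, 1, 0, 2, -0.8, 0, 1, 0, 3, -1.15, 0, 1])

```text
time_s: 7.9
eef_pos: [0.5479, 0.1168, 0.2774]
ee_rot: [[-0.0, -0.259, -0.966], [0.0, -0.966, 0.259], [-1.0, 0.0, 0.0]]
ft_force: [0.9, -0.6, -6.3]
grip_width: 0.0118
```

Call:
drive_tool(plan=[0, 3.3, -1.27, 0, 1, 0, 3.3, -1.27, 0, 1, 0, 3.3, -1.27, 0, 1, 0, 3.3, -1.27, 0, 1, 0, 3.3, -1.27, 0, 1, 0, 2.5, -0.96, 0, 1, 0, 1.5, -0.6, 0, 1, 0, 0.5, -0.2, 0, 1])

```text
time_s: 8.7
eef_pos: [0.5712, -0.1085, 0.2774]
ee_rot: [[-0.001, -0.264, -0.965], [0.0, -0.965, 0.264], [-1.0, 0.0, 0.001]]
ft_force: [1.0, -0.2, -5.1]
grip_width: 0.0117
```

Call:
drive_tool(plan=[0, 1.5, -0.6, 0, 1, 0, 2.5, -1, 0, 1, 0, 3, -1.15, 0, 1, 0, 3, -1.15, 0, 1, 0, 2, -0.8, 0, 1, 0, 1, -0.4, 0, 1, 0, 0.5, -0.2, 0, 1, 0, 0, 0, 0, 1])

```text
time_s: 9.5
eef_pos: [0.5872, -0.2506, 0.2775]
ee_rot: [[-0.0, -0.262, -0.965], [0.001, -0.965, 0.262], [-1.0, -0.001, 0.0]]
ft_force: [-0.2, 0.3, -5.0]
grip_width: 0.0117
```

Run:
```python
from workcell import arm
import cv2,pickle,numpy as np
s=arm.sense();print(s['eef_pos'],s['ee_rot'].round(4).tolist(),s['ft_force'],s['ft_torque'],s['grip_width'])
d={'sense':s}
for n in('top','scene','wrist'):
    c=arm.read_camera(n);c['frame']=np.mean([arm.read_camera(n)['frame'] for _ in range(4)]+[c['frame']],0);d[n]=c
pickle.dump(d,open('cams1.pkl','wb'))
g=lambda a,k:cv2.resize(np.clip(a*1.4,0,255).astype(np.uint8),None,fx=k,fy=k,interpolation=cv2.INTER_CUBIC)
cv2.imwrite('pics/t3.png',np.hstack([g(d['top']['frame'][100:300,370:520],2.5),g(d['scene']['frame'][40:240,180:340],2.5)]))
cv2.imwrite('pics/w3.png',d['wrist']['frame'].astype(np.uint8))
```

```text
[ 0.58721827 -0.25063336  0.27749693] [[-0.0003, -0.2617, -0.9651], [0.0007, -0.9651, 0.2617], [-1.0, -0.0006, 0.0005]] [-0.23519244  0.28693349 -5.01719445] [0.07235717 0.04004895 0.0266365 ] 0.011686417343243428
```

View pics/t3.png

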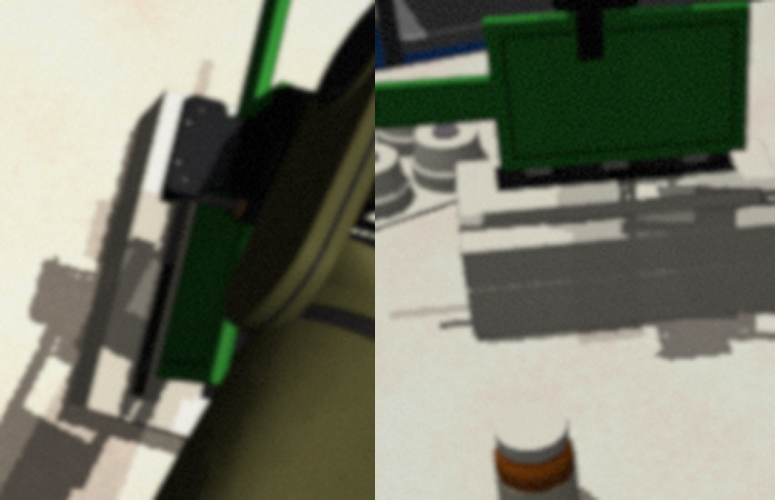

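View pics/w3.png

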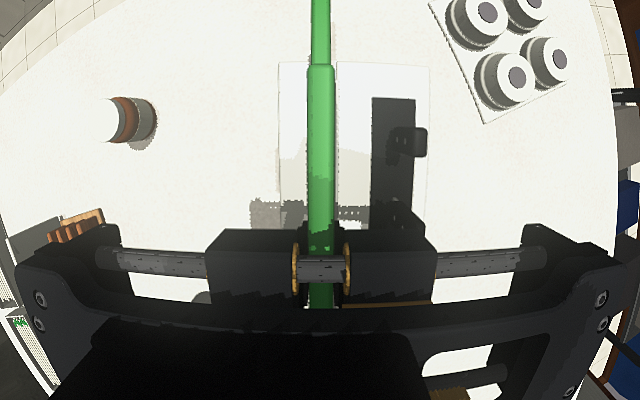

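The board hangs along the slot, and the wrist view shows its edge parallel to the steriliser seams (u≈278, 335). In the top crop its lower edge runs from about (215,195) to (160,375). I'll measure the offset in slot axes from both cameras.

```bash
cat > m2.py <<'E'
import pickle,sys
from h import *
d=pickle.load(open(sys.argv[1],'rb'));zb=d['sense']['eef_pos'][2]-.1216+.012
C=np.array([.560,-.2464]);R=np.array([[.9652,.2617],[-.2617,.9652]])
loc=lambda p:((p[:2]-C)@R*1000).round(1)
g=lambda F:F[...,1]-np.maximum(F[...,2],F[...,0])
print('zb',zb,'tool grasp in slot frame',loc(d['sense']['eef_pos']))
c=d['top'];E=cv2.GaussianBlur(g(c['frame']).astype(np.float32),(0,0),.7)
print('TOP lower edge +y face (expect y=+6)')
for v in range(180,256,8):
    r=E[v,420:480];i=np.flatnonzero(r>8)
    if len(i): print(v,420+i[0],loc(onz(c,420+i[0]-.5,v,zb)),'top edge R',420+i[-1],loc(onz(c,420+i[-1]+.5,v,zb+.15)),r[i[0]:i[-1]+1:3].round().astype(int).tolist())
c=d['scene'];E=cv2.GaussianBlur(g(c['frame']).astype(np.float32),(0,0),.7)
print('SCENE lower edge +y face')
for u in range(235,330,10):
    r=E[40:180,u];i=np.flatnonzero(r>8)
    if len(i): print(u,40+i[0],40+i[-1],'low',loc(onz(c,u,40+i[-1]+.5,zb)),'top',loc(onz(c,u,40+i[0]-.5,zb+.15)))
E
python3 m2.py cams1.pkl
python3 - <<'E'
import pickle
from h import *
C=np.array([.560,-.2464]);R=np.array([[.9652,.2617],[-.2617,.9652]])
c=pickle.load(open('cams0.pkl','rb'))['scene'];F=c['frame'].mean(2)
for u in(240,260,280,300,320):
    r=F[100:140,u];print(u,r.round().astype(int).tolist())
for u in(240,280,320):
    for y in(.013,-.013):
        for x in (-.1,0,.1): pass
for x in(-.14,0,.14):
    print([np.round(proj(c,[*(C+R@np.array([x,y])),.11]),1).tolist() for y in(.013,-.013)])
E
```

```text
zb 0.16789692826553593 tool grasp in slot frame [27.4  3. ]
TOP lower edge +y face (expect y=+6)
188 448 [28.1  7.2] top edge R 463 [ 2.4 18.7] [10, 14, 15, 14, 15, 10]
196 446 [8.7 7.3] top edge R 469 [-9.5  4.5] [10, 15, 15, 15, 14, 15, 14, 18]
204 444 [-10.5   7.4] top edge R 465 [-26.3   8.3] [11, 16, 15, 16, 15, 15, 14, 8]
212 442 [-29.6   7.6] top edge R 461 [-42.9  12.1] [11, 15, 16, 16, 15, 16, 13]
220 440 [-48.6   7.7] top edge R 459 [-58.5  12.3] [9, 15, 15, 16, 16, 14, 12]
228 438 [-67.6   7.8] top edge R 462 [-71.6   3.6] [9, 15, 15, 14, 15, 15, 14, 25, 14]
236 436 [-86.4   8. ] top edge R 464 [-85.1  -3.2] [9, 15, 15, 15, 16, 15, 14, 32, 54, 36]
244 434 [-105.1    8.1] top edge R 463 [-99.9  -4.8] [8, 11, 12, 12, 11, 11, 13, 29, 54, 39]
252 451 [-112.3  -32.7] top edge R 459 [-116.2   -1. ] [9, 29, 38]
SCENE lower edge +y face
235 45 108 low [107.3   9.5] top [91.7 -8.3]
245 44 106 low [83.2  4.1] top [ 69.6 -10.3]
255 44 106 low [59.7  8. ] top [47.7 -6.9]
265 64 105 low [35.6  7.2] top [36.5 95.3]
275 43 104 low [11.4  6.4] top [ 3.2 -5.5]
285 42 103 low [-13.1   5.6] 
[... 516 characters left out ...]
, 112, 141, 152, 150, 150, 153, 149, 145, 123, 87, 63, 56]
280 [67, 57, 43, 32, 34, 34, 27, 14, 7, 10, 19, 54, 101, 138, 151, 151, 150, 150, 148, 130, 97, 67, 57, 57, 62, 79, 113, 140, 149, 152, 151, 152, 151, 145, 126, 90, 63, 56, 54, 57]
300 [122, 73, 26, 8, 14, 8, 10, 10, 15, 48, 99, 136, 150, 151, 152, 152, 148, 133, 103, 73, 59, 54, 60, 77, 102, 128, 146, 151, 150, 152, 151, 144, 126, 94, 68, 56, 57, 55, 55, 59]
320 [53, 31, 14, 12, 11, 7, 11, 39, 80, 122, 146, 151, 152, 151, 148, 139, 112, 76, 54, 55, 58, 70, 89, 117, 142, 150, 151, 151, 151, 149, 135, 103, 72, 58, 55, 56, 55, 56, 55, 55]
[[335.9, 121.0], [333.7, 115.6]]
[[280.9, 125.9], [279.5, 120.4]]
[[223.9, 131.1], [223.4, 125.4]]
```

Call:
drive_tool(plan=[0.3, 0.05, 0, 0, 1, 0.5, 0.05, 0, 0, 1, 0.5, 0, 0, 0, 1, 0.5, 0, 0, 0, 1, 0.5, 0, 0, 0, 1, 0.2, 0, 0, 0, 1, 0, 0, 0, 0, 1, 0, 0, 0, 0, 1])

```text
time_s: 11.05
eef_pos: [0.587, -0.2519, 0.2528]
ee_rot: [[0.0, -0.262, -0.965], [-0.0, -0.965, 0.262], [-1.0, 0.0, -0.0]]
ft_force: [0.4, -0.2, -6.0]
grip_width: 0.0119
```

```bash
cat > look.py <<'E'
from workcell import arm
import pickle,numpy as np,cv2
d={'sense':arm.sense()};s=d['sense'];print(s['time_s'],s['eef_pos'],s['ee_rot'].round(4).tolist(),s['ft_force'],s['ft_torque'],s['grip_width'],np.abs(s['qd']).max())
for n in('top','scene'):
    c=arm.read_camera(n);c['frame']=np.mean([arm.read_camera(n)['frame'] for _ in range(4)]+[c['frame']],0);d[n]=c
pickle.dump(d,open('cams2.pkl','wb'))
cv2.imwrite('pics/s4.png',np.clip(d['scene']['frame']*1.3,0,255).astype(np.uint8))
E
python3 look.py; python3 m2.py cams2.pkl
python3 - <<'E'
import pickle
from h import *
d=pickle.load(open('cams2.pkl','rb'));o=pickle.load(open('cams0.pkl','rb'))
zb=d['sense']['eef_pos'][2]-.1096
C=np.array([.560,-.2464]);R=np.array([[.9652,.2617],[-.2617,.9652]])
c=d['scene'];E=cv2.GaussianBlur((c['frame'][...,1]-c['frame'][...,[0,2]].max(2)).astype(np.float32),(0,0),.7)
# ends of blade in a row just above the lower edge: x ends on vertical plane y_slot=+6mm
n=np.array([.2617,.9652,0]);P=np.array([*(C+R@np.array([0,.006])),0])
for v in(75,85,95,100):
    i=np.flatnonzero(E[v,150:400]>8)+150
    def pl(u):
        r=ray(c,u,v);p=c['eye']+r*((P-c['eye'])@n)/(r@n);return ((p[:2]-C)@R*1000).round(1)[0],round(p[2],3)
    print('scene row',v,i[0],pl(i[0]-.5),i[-1],pl(i[-1]+.5))
# bottom edge levelness on that plane
for u in(240,260,280,300,320):
    i=np.flatnonzero(E[40:190,u]>8)+40
    r=ray(c,u,i[-1]+.5);p=c['eye']+r*((P-c['eye'])@n)/(r@n);print(u,((p[:2]-C)@R*1000).round(1)[0],p[2].round(4))
E
```

```text
11.05 [ 0.58696689 -0.25191996  0.25278876] [[0.0002, -0.2619, -0.9651], [-0.0001, -0.9651, 0.2619], [-1.0, 0.0, -0.0002]] [ 0.43038782 -0.17657158 -5.97507703] [0.03242472 0.01204086 0.06616241] 0.01190242342846436 0.2615834658561741
zb 0.14318875753548727 tool grasp in slot frame [27.5  1.7]
TOP lower edge +y face (expect y=+6)
188 445 [31.7  7.3] top edge R 458 [ 5.6 20.3] [8, 14, 15, 14, 11]
196 443 [11.8  7.4] top edge R 464 [-6.7  5.6] [8, 14, 14, 15, 14, 14, 13, 13]
204 441 [-8.   7.6] top edge R 460 [-24.    9.5] [9, 15, 15, 15, 15, 15, 13]
212 439 [-27.6   7.7] top edge R 457 [-40.8  11.6] [9, 14, 15, 15, 15, 15, 10]
220 438 [-46.6   5.6] top edge R 454 [-57.5  13.6] [12, 15, 14, 15, 15, 14]
228 436 [-66.1   5.7] top edge R 457 [-71.    4.6] [11, 14, 15, 15, 16, 15, 15, 12]
236 434 [-85.5   5.8] top edge R 461 [-83.9  -6.2] [12, 14, 14, 15, 14, 14, 18, 47, 51, 11]
244 432 [-104.8    5.9] top edge R 459 [-99.9  -6. ] [10, 12, 11, 11, 11, 12, 16, 47, 52, 14]
252 449 [-112.1  -36.1] top edge R 455 [-116.7   -2.1] [10, 32, 11]
SCENE lower edge +y face
235 56 115 low [1.091e+02 1
[... 218 characters left out ...]
9   1.5] top [-17.7   0.5]
295 53 110 low [-37.9   0.9] top [-40.9  -1.2]
305 52 109 low [-63.1   0.2] top [-64.2  -3. ]
315 51 108 low [-88.5  -0.5] top [-87.8  -4.7]
325 50 107 low [-114.    -1.1] top [-111.6   -6.5]
scene row 75 227 (np.float64(117.9), np.float64(0.254)) 327 (np.float64(-116.5), np.float64(0.235))
scene row 85 172 (np.float64(241.5), np.float64(0.239)) 327 (np.float64(-117.2), np.float64(0.209))
scene row 95 171 (np.float64(248.1), np.float64(0.215)) 326 (np.float64(-115.4), np.float64(0.182))
scene row 100 178 (np.float64(235.0), np.float64(0.201)) 326 (np.float64(-115.8), np.float64(0.168))
240 97.3 0.1455
260 48.9 0.1463
280 0.0 0.1443
300 -49.6 0.1451
320 -99.9 0.1459
```

View pics/s4.png

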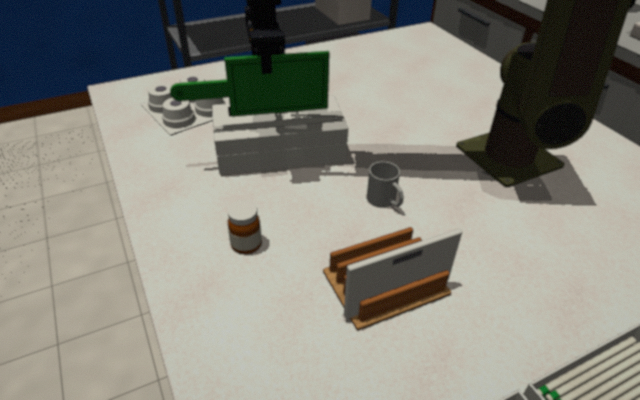

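Run:
```python
from workcell import arm
s=arm.sense();print(s['time_s'],s['eef_pos'],s['ft_force'],s['grip_width'])
arm.finish_job()
```

```text
11.55 [ 0.58688897 -0.25190228  0.2526931 ] [ 4.30592879e-04 -7.80683069e-01 -4.49760164e+00] 0.011785060015909196
the job is handed in; nothing more can be done
```

I gripped the green board by its top edge about 27 mm from blade centre (balance point 28 mm). I slid it straight up out of the rack, turned it to line up with the slot, and handed in the job at 11.55 s with it held over the steriliser. No verdict was reported.

Last checks before handing in:
- **Height:** the lower edge is about 33–35 mm above the slot mouth. It is level to about 1 mm over 200 mm along the blade.
- **Lengthwise:** about 0 mm off. The blade ends measured about ±117 mm; ±120 mm would be exact.
- **In line:** within about 0.5° of the slot.
- **Grip and load:** the grip holds at 11.8 mm opening. The force reading is only about the board's weight, so there is no sign of it touching anything.
- **Other objects:** by eye, the white board, cup and jar stand where they were; I did not measure them again.

**Disagreement:** the cameras did not fully agree on the offset across the slot. The top camera gave about +1 mm and the arm's own position about +2 mm. The scene camera gave about −2 to −5 mm, depending on the lower-edge height assumed, and one of its pixels is almost 5 mm. All are inside the 7 mm limit, so I left the board where it was.

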